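Slide the blender pad to overhang the chopping block

TASK

Without picking up the red silicone pad, push it along the chopping block with the fingertips until it sticks out squarely over the block's far long edge (the one away from the robot), with the white line on the pad right above that edge, so that it can be taken hold of from below later. Leave it lying flat there, and leave the spice jar, shaker, pliers and blender container where they are.

Things in the scene. Friction and masses are not known exactly. Their poses are not given: they have to be found in the camera images.
- block: Light wooden chopping block, 260 x 420 x 40 mm (x, y, z), firmly fixed on the black counter. Origin: centre of its underside, on the counter. Its +x axis points away from the robot, across the far long edge; its y axis runs along that edge; its top is flat, 40 mm above the counter.
- far_edge (a point): Middle of the far upper long edge of the block: 130 mm along the block's +x and 40 mm up from the block's origin. Axes as the block's: +x points outward over the edge, y runs along the edge.
- pad: Red hard silicone pad, square plate 130 x 130 x 10 mm with straight sides, 0.14 to 0.28 kg, loose on the block's top, sliding with ordinary friction (about 1 to 3 N). Origin: centre of its underside. Its +x axis points to the side that is to stick out over the edge (the white line is on that half); it starts up to 0.4 rad askew to the block. A flat darker ring is only for looks.
- pad_line (a point): Middle of the white line on the pad's upper face. The line is 5 mm broad and runs along the pad's y axis, across its whole width, 25 mm along the pad's +x from its centre, so 40 mm short of the leading side and 90 mm from the trailing side.
- spice_jar: Glass spice jar with black screw lid, diameter 44 mm, 82 mm high, standing loose on the block near one short end. Origin: centre of its underside. Leave alone.
- shaker: Steel shaker, diameter 42 mm, 81 mm high, standing loose on the block near the other short end. Origin: centre of its underside. Leave alone.
- blender: Tall clear blender container with black foot, lid and handle, diameter 132 mm, 255 mm high; handle reaches 107 mm from the axis along its -y. Stands loose on the counter to the right (-y) of the block. Origin: centre of its underside. Leave alone.
- pliers: Steel pliers with blue grips, 190 mm long, 70 mm broad, 14 mm high, lying loose on the counter to the left (+y) of the block. Origin: on the counter under the pivot; jaws reach 57 mm along +x, grips 132 mm along -x. Leave alone.

How it is judged:
On the way:
1. the fingers push the pad (contact force between the fingers and pad above 0.2 N), for 0.05 s.
At the end, for the whole second after the job is handed in: Pad at rest, flat on the block; its line's middle within 8 mm of straight above the far edge and 150 mm of the edge's middle; pad square to the edge within 0.1 rad. Jar, shaker, blender container and pliers within 20 mm of their places and not tipped (0.2 rad) (x of pad_line in the frame of far_edge between -0.008 and 0.008 m and y of pad_line in the frame of far_edge between -0.15 and 0.15 m and angle between the x axis of pad and the x axis of block, either way round below 0.1 rad and angle between pad's own z axis and vertical below 0.05 rad and z of pad in the frame of far_edge between -0.004 and 0.004 m and x of pad in the frame of far_edge below 0 m and linear speed of pad below 0.01 m/s and distance of each of spice_jar, shaker, blender, pliers from where it was at the start of the episode below 0.02 m and angle between each of spice_jar, shaker, blender, pliers's own z axis and vertical below 0.2 rad); the robot touches nothing.
It fails at once if the pad is lifted off the block (its centre more than 12 mm above the block's top) (z of pad in the frame of far_edge above 0.012 m).
It fails at once if the pad is tipped by more than 0.25 rad or falls off (angle between pad's own z axis and vertical above 0.25 rad or z of pad in the frame of far_edge below -0.02 m).
It fails at once if the spice jar, shaker, blender container or pliers are moved by more than 20 mm or tipped (distance of any of spice_jar, shaker, blender, pliers from where it was at the start of the episode above 0.02 m or angle between any of spice_jar, shaker, blender, pliers's own z axis and vertical above 0.2 rad).
It also fails if it takes over 46 s, if anything falls off the work surface, if the arm or the gripper's body presses on something with over 40 N, if the wrist force passes 120 N, or if a joint passes its speed limit or range.

ROBOT

A 6-joint arm with a two-finger parallel gripper is mounted at the origin on the work surface. World frame = base frame: x ahead of the robot, y to its left, z up, the work surface at z = 0. Lengths are in m, angles in rad, forces in N, time in s.
With the tool pointing down it reaches from about 0.2 to 0.875 m from the base axis. Payload 3.4 kg.
Tool frame: the origin (TCP) lies at the very end of the fingers, on their centre line; the grasp point (between the pads) lies bot.grip_depth behind it (bot.grip_depth is the distance from the TCP to the grasp point, in m); z points along the fingers, y is the line along which they close (so a half turn about z gives the same grasp; the last joint's range is limited). The gripper opens to 94 mm and grips with 3 to 60 N. Pads are 16 mm wide; open, the fingers measure 119 mm over their backs; the gripper's body (75 mm by 177 mm) begins 78 mm behind the grasp point.
Start: joints at [-1.417, 0.276, 1.505, -0, 1.361, -0.121], TCP at [0.156, -0.553, 0.205] pointing down, gripper open.
Joint ranges: [-2.89, 2.89], [-0.75, 2.08], [0.22, 2.7], [-1.18, 4.32], [0.11, 2.71], [-2.7, 2.7]. Speed limits (rad/s): [2.57, 2.57, 3.14, 3.14, 3.14, 3.14].

INTERFACE

Orientations are given as a rotation vector (axis times angle).
In Python, from cell import status, vision, bot gives the robot as it stands. The module is installed in compiled form; this text tells all that it offers.
- The arm moves only by the shell command python3 -m creep 'ROWS' [FORCE]. ROWS is text: rows parted by semicolons, each of 5 numbers parted by spaces: the gripper's target within -1 to 1 (fully open at 1, half-way at 0, shut at -1), then the shift along the tool's x, y, z in mm, then the turn about the tool's z in rad. In form: fingers x y z yaw; .... A call has 1 to 8 rows; each row is the pose to reach, as a shift and turn from the pose commanded when the call began, along the tool's axes at that moment; what a row does not reach only later rows make up. A row lasts 1/12 s, in which the tool goes at most 41.7 mm and 7.16 degrees, less where a joint would pass 70% of its speed; a pose out of reach is approached as far as the arm can. A call with a gripper value outside its range is refused whole. The fingers move at their own pace and stop on an object; FORCE is the grip in N (left out, the last holds). Time passes only in rows, so rows that repeat a pose let the fingers close. It gives the time, the measured TCP pose, the force, the opening and the grip force at its end, in the units of the state.
- status.get_state(): the state, without advancing time (a new reading comes with each control period).
- vision.read_camera(name): name is "side" or "top"; returns a dict with "pixels" (480x640x3 uint8, blue, green, red), "z_map" (480x640 float32, m along the optical axis (not along the pixel's ray), 0 where there is no reading), "mtx" (3x3 intrinsics, pixels), "xyz" and "rotation" of the camera in the world. Camera axes: x right, y up, looking along -z (the intrinsics and any distortion apply to the point x, -y, -z); pixel columns grow to the right and rows downward; lengths in m; the calibration is good to about 2 mm. A picture is of the moment at which its call begins.
- bot.sign_off(): hands the job in; it is judged then, once.
The state is a dict: "time": time; "q": joint angles; "dq": joint speeds; "effort": joint torques, N m; "ee_pos": TCP position; "eef_rot": TCP orientation; "contact_force": force on the tool from outside, world axes, zero at the start; "ft_torque": the same for the moment, N m; "width": opening from 0.0 (shut) to 1.0 (fully open); "grasp_force": force on a finger pad.
Only numpy, scipy, OpenCV 4.12 (cv2) and the standard library are available. Lean on these libraries where they do the work, as an engineer would, in place of code of your own. Each camera call takes 0.05 s, during which the arm holds its last target. There are 200 camera calls.

## Working session

There is one attempt and no reset: what is moved stays moved. The work goes in short steps, Python scripts to look and compute and a shell command to move; the robot and the scene stay as the last step left them, time stands still between calls to the robot, and variables do not carry over. Pictures are saved under pics/ and viewed, at most 10 in all, crops included, and the job is handed in when it is done.

```bash
mkdir -p pics; python3 - <<'E'
from cell import status, vision, bot
import cv2
s=status.get_state()
for k in("time","ee_pos","eef_rot","contact_force","width"):print(k,s[k])
print(bot.grip_depth)
for n in("top","side"):
    r=vision.read_camera(n);cv2.imwrite(f"pics/{n}0.png",r["pixels"]);print(n,r["mtx"],r["xyz"],r["rotation"])
E
```

```text
time 0.0
ee_pos [ 0.15592539 -0.5528513   0.20460569]
eef_rot [-3.11015325e+00 -4.30114242e-01  1.09488658e-04]
contact_force [-0.61411438  0.02312213 -0.13718693]
width 1.0002957108196253
0.0188
top [[613.52063611   0.         324.92175916]
 [  0.         613.52063611 238.30846371]
 [  0.           0.           1.        ]] [0.36321619 0.01276985 1.3163802 ] [ 0.13971941 -0.12903869 -1.559067  ]
side [[496.87659491   0.         322.53655629]
 [  0.         496.87659491 237.30417012]
 [  0.           0.           1.        ]] [ 0.37413979 -0.71632031  0.85094319] [ 0.77376556 -0.09381828 -0.27591893]
```

View pics/top0.png

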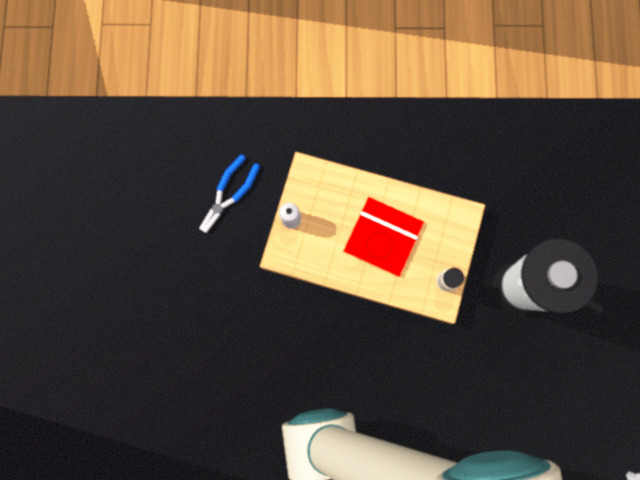

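View pics/side0.png

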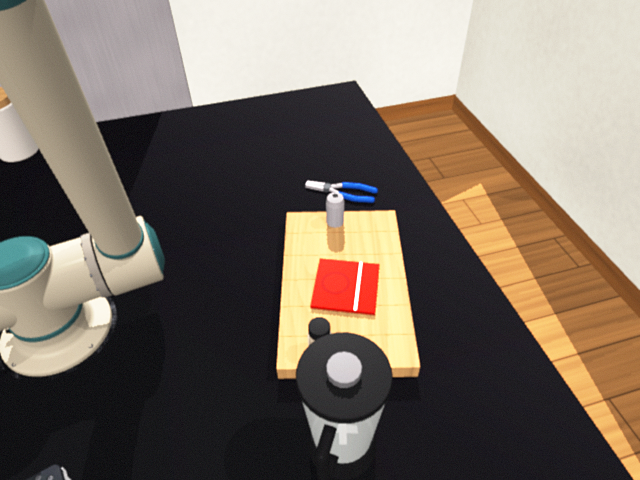

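Top: block corners are about (295,152), (485,204), (456,323), (261,267). The pad is centred at about (385,237) with its line from (362,214) to (417,236), the jar is at (452,279) and the shaker at (289,214). The side view agrees, and the way behind the pad is clear.

```bash
cat > h.py <<'E'
import numpy as np, cv2
from scipy.spatial.transform import Rotation as R
from cell import status, vision, bot
def cast(r,uv,z):
    uv=np.atleast_2d(uv).astype(float);K=r["mtx"]
    d=np.c_[(uv[:,0]-K[0,2])/K[0,0],-(uv[:,1]-K[1,2])/K[1,1],-np.ones(len(uv))]@R.from_rotvec(r["rotation"]).as_matrix().T
    c=np.array(r["xyz"]);return (c+d*((z-c[2])/d[:,2])[:,None])[:,:2]
def big(m):
    return max(cv2.findContours(m.astype(np.uint8),cv2.RETR_EXTERNAL,cv2.CHAIN_APPROX_NONE)[0],key=cv2.contourArea)[:,0]
def rect(p):
    c,(w,h),a=cv2.minAreaRect((p*1000).astype(np.float32)); a=np.radians(a)
    if abs(np.sin(a))>.7071: a-=np.sign(np.sin(a))*np.pi/2; w,h=h,w
    a=(a+np.pi/4)%(np.pi/2)-np.pi/4
    return np.array(c)/1000,a,(w,h)
def masks(r):
    hsv=cv2.cvtColor(r["pixels"],cv2.COLOR_BGR2HSV);h,s,v=cv2.split(hsv)
    red=((h<5)|(h>174))&(s>180)&(v>80)
    wood=(h>8)&(h<28)&(s>40)&(v>90)
    white=(s<60)&(v>190)
    return red,wood,white
def padline(r):
    red,_,white=masks(r)
    hull=np.zeros(red.shape,np.uint8);pts=np.argwhere(red)[:,::-1]
    lab=cv2.morphologyEx(red.astype(np.uint8),cv2.MORPH_CLOSE,np.ones((9,9)))
    c=big(lab);hl=cv2.convexHull(c);cv2.fillConvexPoly(hull,hl,1)
    pad=rect(cast(r,hl[:,0],.05))
    w=big(white&(hull>0));l=rect(cast(r,w,.05))
    return pad,l
def blk(r):
    red,wood,_=masks(r);m=np.zeros(red.shape,bool);m[130:340,240:500]=(wood|red)[130:340,240:500]
    m=cv2.morphologyEx(m.astype(np.uint8),cv2.MORPH_CLOSE,np.ones((5,5)))
    return rect(cast(r,cv2.convexHull(big(m))[:,0],.04))
E
python3 - <<'E'
from h import *
np.set_printoptions(precision=4,suppress=True)
r=vision.read_camera("top")
B=blk(r);P,L=padline(r)
print("blk",B);print("pad",P);print("line",L)
for n,uv in dict(jar=(452,279),shaker=(289,214),bl=[560,275]).items(): print(n,cast(r,uv,.1 if n!="bl" else .25))
print(cast(r,[[295,152],[485,204],[456,323],[261,267]],.04),cast(r,[[370,197],[424,220],[402,276],[345,250]],.05))
rs=vision.read_camera("side");print(padline(rs))
# edge in block corners
E
```

```text
blk (array([ 0.5912, -0.0783]), np.float64(-0.2765562297153874), (266.2173767089844, 425.31707763671875))
pad (array([ 0.588 , -0.1001]), np.float64(-0.4274195117784141), (125.51276397705078, 124.14080047607422))
line (array([ 0.6118, -0.1109]), np.float64(-0.4262744856677345), (7.038894176483154, 125.63355255126953))
jar [[ 0.4934 -0.2312]]
shaker [[0.6231 0.0951]]
bl [[ 0.4857 -0.3892]]
[[ 0.7732  0.0887]
 [ 0.6605 -0.3177]
 [ 0.4089 -0.249 ]
 [ 0.522   0.1559]] [[ 0.6718 -0.0725]
 [ 0.6228 -0.1858]
 [ 0.5042 -0.138 ]
 [ 0.5578 -0.0198]]
((array([ 0.588 , -0.1035]), np.float64(-0.4268300210711251), (126.52662658691406, 131.20797729492188)), (array([ 0.6118, -0.1108]), np.float64(-0.42716850884567426), (8.07359504699707, 127.41523742675781)))
```

```bash
python3 -m creep '0.5 21 -33 0 0.07; 0.5 43 -66 0 0.14; 0.5 65 -100 0 0.21; 0.5 86 -133 0 0.28; 0.5 108 -166 0 0.35; 0.5 130 -200 0 0.42; 0.5 151 -233 0 0.49; 0.5 172 -266 0 0.55'
cat > go.py <<'E'
import sys
from h import *
np.set_printoptions(precision=4,suppress=True)
# needed tool shift (mm) & yaw to reach x y z, block yaw
t=np.array([float(a) for a in sys.argv[1:4]]);s=status.get_state();M=R.from_rotvec(s["eef_rot"]).as_matrix()
print(s["time"],s["ee_pos"],"yaw",np.arctan2(M[1,0],M[0,0]),"shift",M.T@(t-s["ee_pos"])*1000)
E
python3 go.py .49 -.0725 .205
```

```text
time: 0.87
ee_pos: [0.2494, -0.2488, 0.2054]
eef_rot: [-3.111, 0.438, -0.001]
contact_force: [0.9, -0.0, -0.5]
width: 0.749
grasp_force: 0.0
0.8667 [ 0.2494 -0.2488  0.2054] yaw -0.27948967043351924 shift [ 182.6595 -235.817     0.4425]
```

```bash
python3 -m creep '0.5 23 -30 0 0; 0.5 46 -59 0 0; 0.5 69 -89 0 0; 0.5 91 -118 0 0; 0.5 114 -148 0 0; 0.5 137 -177 0 0; 0.5 160 -207 0 0; 0.5 183 -236 0 0' >/dev/null
python3 -m creep '0.5 0 0 30 0; 0.5 0 0 60 0; 0.5 0 0 90 0; 0.5 0 0 120 0; 0.5 0 0 135 0; 0.5 0 0 135 0'
python3 - <<'E'
from h import *
for n in("top","side"):
    r=vision.read_camera(n);cv2.imwrite(f"pics/{n}1.png",r["pixels"])
p=cv2.imread("pics/side1.png")[170:410,220:500];cv2.imwrite("pics/side1c.png",cv2.resize(p,None,fx=2,fy=2))
E
python3 go.py .49 -.0725 .045
```

```text
time: 2.03
ee_pos: [0.4865, -0.0723, 0.067]
eef_rot: [-3.111, 0.431, 0.013]
contact_force: [-0.1, 0.4, -0.2]
width: 0.752
grasp_force: 0.0
2.1333 [ 0.4896 -0.0734  0.0704] yaw -0.27523327739645237 shift [ 0.1565 -0.9668 25.3722]
```

View pics/side1c.png

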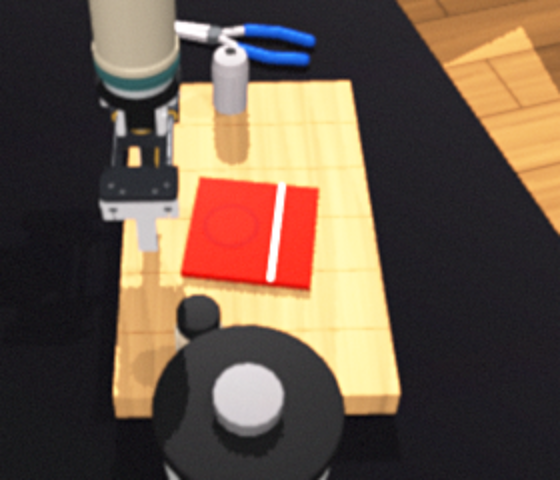

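View pics/top1.png

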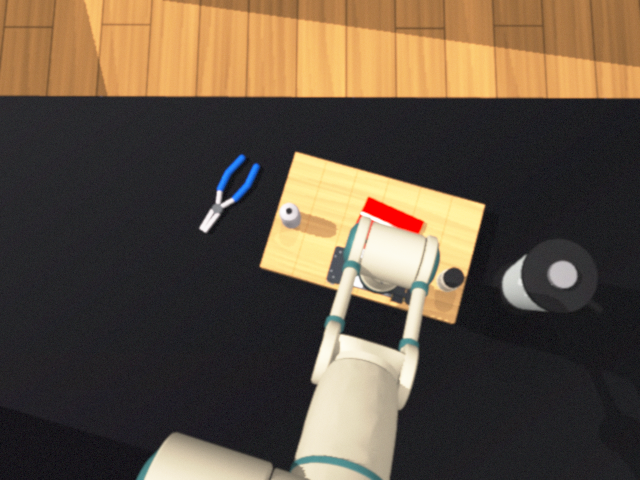

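The side crop shows the fingertips at (148,240), about 40 px behind the pad's trailing side at x≈190 and clear of the jar lid at (198,310). In the top view the arm hides the fingers. Next I lower the tool and push.

```bash
python3 -m creep '0.5 0 0 10 0; 0.5 0 0 20 0; 0.5 0 0 25 0; 0.5 0 0 25 0; 0.5 0 0 25 0' | head -4
python3 -m creep '0.5 6 0 0 0; 0.5 12 0 0 0; 0.5 18 0 0 0; 0.5 24 0 0 0; 0.5 30 0 0 0; 0.5 36 0 0 0; 0.5 42 0 0 0; 0.5 48 0 0 0'
python3 -m creep '0.5 6 0 0 0; 0.5 12 0 0 0; 0.5 18 0 0 0; 0.5 24 0 0 0; 0.5 30 0 0 0; 0.5 36 0 0 0; 0.5 40 0 0 0; 0.5 42 0 0 0'
python3 - <<'E'
from h import *
np.set_printoptions(precision=4,suppress=True)
r=vision.read_camera("side");cv2.imwrite("pics/side2.png",r["pixels"])
print(padline(r))
p=r["pixels"][170:410,220:500];cv2.imwrite("pics/side2c.png",cv2.resize(p,None,fx=2,fy=2))
E
```

```text
time: 2.55
ee_pos: [0.4904, -0.0736, 0.0464]
eef_rot: [3.112, -0.431, 0.003]
contact_force: [-1.0, 1.1, 0.0]
time: 3.22
ee_pos: [0.5362, -0.0866, 0.0453]
eef_rot: [3.112, -0.431, -0.001]
contact_force: [-1.9, -0.8, 2.4]
width: 0.75
grasp_force: 0.8
time: 3.88
ee_pos: [0.5771, -0.0981, 0.0454]
eef_rot: [3.112, -0.431, 0.001]
contact_force: [-1.2, 0.4, 0.5]
width: 0.747
grasp_force: 0.6
((array([ 0.6526, -0.1103]), np.float64(-0.27445499561531506), (130.98602294921875, 133.979248046875)), (array([ 0.6761, -0.1149]), np.float64(-0.275230241808637), (8.080340385437012, 126.3978042602539)))
```

View pics/side2c.png

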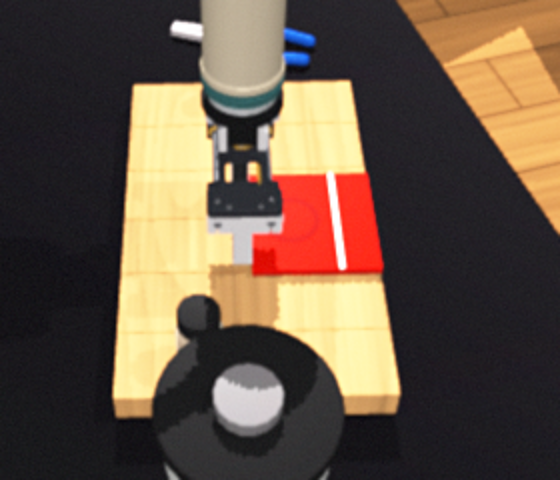

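The pad is now square. Its line runs in the crop from (331,172) to (342,268), and its leading side lies roughly at the block's edge. Next I measure the far edge itself in both views.

```bash
cat > edge.py <<'E'
from h import *
np.set_printoptions(precision=4,suppress=True)
def cross(I,i,lo,hi,axis):   # sub-pixel half-level crossing, strongest wood->black step
    p=(I[i,lo:hi] if axis else I[lo:hi,i]).astype(float)
    k=np.argmax(abs(np.diff(p,n=1)));a,b=p[max(k-4,0)],p[min(k+5,len(p)-1)];h=(a+b)/2
    for j in range(max(k-3,0),k+4):
        if j+1<len(p) and (p[j]-h)*(p[j+1]-h)<=0 and p[j]!=p[j+1]: return lo+j+(p[j]-h)/(p[j]-p[j+1])
    return np.nan
def fit(P):
    P=P[~np.isnan(P).any(1)]
    vx,vy,x,y=cv2.fitLine(P.astype(np.float32)*1000,cv2.DIST_HUBER,0,.01,.01).ravel()
    if vx<0: vx,vy=-vx,-vy
    n=np.array([abs(vy),-abs(vx)]) if False else np.array([-vy,vx]); n=n*np.sign(n[0])
    return np.arctan2(n[1],n[0]), n@np.array([x,y]), n
def edge_side(img,r):
    I=img[:,:,2]  # red channel
    rows=[i for i in range(220,360) if not 245<i<320]
    uv=[]
    for i in rows:
        c=396+(i-210)*(419-396)/(366-210)
        uv.append((cross(I,i,int(c)-10,int(c)+11,1),i))
    return fit(cast(r,np.array(uv)[~np.isnan(np.array(uv)).any(1)],.04))
def edge_top(img,r):
    I=img[:,:,2];uv=[]
    for j in range(305,475,2):
        c=152+(j-295)*52/190
        uv.append((j,cross(I,j,int(c)-8,int(c)+9,0)))
    uv=np.array(uv);return fit(cast(r,uv[~np.isnan(uv).any(1)],.04))
E
python3 - <<'E'
from edge import *
rs=vision.read_camera("side");rt=vision.read_camera("top")
E1=edge_side(rs["pixels"],rs);E0=edge_side(cv2.imread("pics/side0.png"),rs);E2=edge_top(cv2.imread("pics/top0.png"),rt)
print(E0,E1,E2)
P,L=padline(rs);print(P,L)
tcp=status.get_state()["ee_pos"][:2]
for e in(E0,E1,E2):print("line-edge",e[2]@L[0]*1000-e[1],"tcp-edge",e[2]@tcp*1000-e[1])
i=rt["pixels"];cv2.imwrite("pics/t3.png",cv2.resize(i[120:340,240:500],None,fx=3,fy=2.7))
try: print(padline(rt))
except Exception as x: print(x)
E
```

```text
(np.float32(-0.2778524), np.float32(722.1908), array([ 0.9616, -0.2743], dtype=float32)) (np.float32(-0.2778322), np.float32(722.20135), array([ 0.9617, -0.2743], dtype=float32)) (np.float32(-0.2769551), np.float32(722.06866), array([ 0.9619, -0.2734], dtype=float32))
(array([ 0.6526, -0.1104]), np.float64(-0.27508097162953815), (131.0310516357422, 134.13507080078125)) (array([ 0.6765, -0.1151]), np.float64(-0.2764995043841687), (7.974093437194824, 126.34306335449219))
line-edge -40.06290616921967 tcp-edge -140.7614979715098
line-edge -40.071947743542296 tcp-edge -140.77076132278125
line-edge -39.87382787043225 tcp-edge -140.5822028767235
max() iterable argument is empty
```

```bash
python3 -m creep '0.5 6 0 0 0; 0.5 12 0 0 0; 0.5 18 0 0 0; 0.5 24 0 0 0; 0.5 30 0 0 0; 0.5 34 0 0 0; 0.5 37 0 0 0; 0.5 39 0 0 0'
python3 -m creep '0.5 0 0 0 0; 0.5 0 0 0 0; 0.5 0 0 0 0' >/dev/null
python3 - <<'E'
from edge import *
rs=vision.read_camera("side");E1=edge_side(cv2.imread("pics/side0.png"),rs)
P,L=padline(rs);print(P,L,status.get_state()["ee_pos"])
print("line-edge",E1[2]@L[0]*1000-E1[1],"tcp-edge",E1[2]@status.get_state()["ee_pos"][:2]*1000-E1[1])
E
```

```text
time: 4.7
ee_pos: [0.614, -0.1085, 0.0454]
eef_rot: [3.112, -0.431, -0.001]
contact_force: [-2.8, -0.1, 2.2]
width: 0.75
grasp_force: 1.1
(array([ 0.6916, -0.1207]), np.float64(-0.2932242891879209), (129.94094848632812, 139.45960998535156)) (array([ 0.7141, -0.1236]), np.float64(-0.27151806156517555), (7.861254692077637, 132.05728149414062)) [ 0.6142 -0.1086  0.0455]
line-edge -1.5282115850787932 tcp-edge -101.76573503648069
```

```bash
python3 -m creep '0.5 1 0 0 0; 0.5 2 0 0 0; 0.5 2 0 0 0; 0.5 2 0 0 0' |head -2
python3 -m creep '0.5 -5 0 0 0; 0.5 -15 0 0 0; 0.5 -30 0 0 0; 0.5 -30 0 -30 0; 0.5 -30 0 -70 0; 0.5 -30 0 -110 0; 0.5 -30 0 -150 0; 0.5 -30 0 -150 0' |head -2
python3 -m creep '0.5 -38 0 0 0; 0.5 -76 0 0 0; 0.5 -114 0 0 0; 0.5 -152 0 0 0; 0.5 -190 0 0 0; 0.5 -220 0 0 0; 0.5 -220 0 0 0; 0.5 -220 0 0 0' |head -4
python3 - <<'E'
from edge import *
rs=vision.read_camera("side");rt=vision.read_camera("top")
for r,e in((rs,edge_side(cv2.imread("pics/side0.png"),rs)),(rt,edge_top(cv2.imread("pics/top0.png"),rt))):
    P,L=padline(r);print(P,L,"line-edge",e[2]@L[0]*1000-e[1])
cv2.imwrite("pics/top4.png",rt["pixels"])
cv2.imwrite("pics/side4c.png",cv2.resize(rs["pixels"][170:410,220:500],None,fx=2,fy=2))
E
```

```text
time: 5.33
ee_pos: [0.6153, -0.1089, 0.0454]
time: 6.0
ee_pos: [0.5912, -0.102, 0.2043]
time: 6.67
ee_pos: [0.3737, -0.0405, 0.1956]
eef_rot: [3.112, -0.431, 0.003]
contact_force: [0.3, -0.8, 0.7]
(array([ 0.6908, -0.1212]), np.float64(-0.27633558681907444), (130.77066040039062, 139.8382568359375)) (array([ 0.7151, -0.1239]), np.float64(-0.2729716148881407), (7.897284984588623, 132.05813598632812)) line-edge -0.517048164834705
(array([ 0.6914, -0.1189]), np.float64(-0.27079714385809117), (131.78892517089844, 134.83164978027344)) (array([ 0.7145, -0.1256]), np.float64(-0.27432450072190107), (7.067721843719482, 128.3328399658203)) line-edge -0.48565613432981536
```

View pics/top4.png

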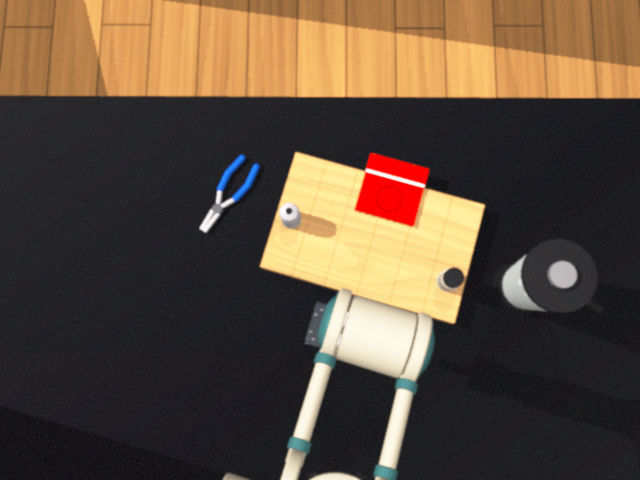

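View pics/side4c.png

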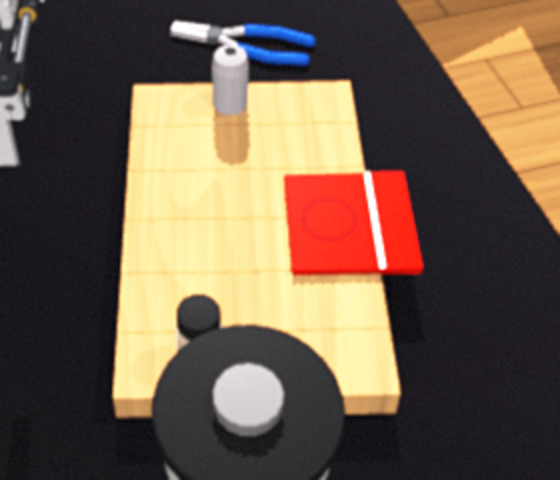

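The pad lies flat, with its line from (366,170) to (427,187) in the top view, along the block's far edge; both views put the line about 0.5 mm from it. The pad is square, the other things have not moved and the arm is clear.

```bash
python3 -c "from cell import bot; print(bot.sign_off())"
```

```text
the job is handed in; nothing more can be done
None
```

I pushed the pad square over the far edge and handed the job in: its line measures about 0.5 mm from the edge in both cameras, it lies flat, and the jar, shaker, pliers and blender look unmoved in the images (no verdict was returned).

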